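# Clamp the filter cell with the click knob of its swing arm

## Task

Close the membrane filter press: swing its stiff blue arm back from where it is parked until the rubber pad is centred over the lid of the filter cell, then turn the red T-shaped torque knob clockwise (seen from above) until its screw comes up tight and the knob clicks over once. Stop at the click: pushing on against the end stop drags the arm away, and it must stay centred. Do not disturb the beaker or the red-gripped flask.

Things in the scene. Friction and masses are not known exactly. Their poses are not given: they have to be found in the camera images.
- press: the filter press, fixed to the table: white base plate 130 x 290 x 12 mm, long side along its own y. Origin: centre of the plate's underside, z up. At y = +85 mm stands the steel column (the arm's pivot), at y = -85 mm the round filter cell (96 mm across its foot, aluminium lid 92 mm across with a raised centre of 44 mm, 70 mm above the table).
- swing_arm (a joint): angle of the blue swing arm about the vertical column, rad. 0: it points along the plate's -y, pad over the lid. Positive: clockwise from above, to the plate's -x side, where it starts parked (0.7 to 1.1). Range -0.5 to 1.3; nothing stops it at 0. Stiff: about 1 N m of dry friction (11 N of push at 90 mm from the pivot) holds it wherever it is left.
- pivot (a point): point on the column's axis at mid height of the arm (107 mm above the table). The arm is a bar 24 mm wide, 96 to 118 mm above the table, free along its sides from 30 to 145 mm from this axis; 170 mm from this axis it carries the vertical axis of the knob and pad in a boss of 42 mm diameter (94 to 120 mm high).
- pad_face (a point): centre of the underside of the round black rubber pad (36 mm across) on the knob's vertical axis, below the end of the arm, 71 mm above the table: it passes 1 mm above the lid.
- lid_centre (a point): centre of the top of the filter cell's lid, 70 mm above the table; the pad belongs here.
- wing_end (a point): end of one of the two wings of the red knob (the one with a white stripe), on its centre line, 143 mm above the table, 63 mm from the knob's vertical axis. The wings form one straight bar 126 mm long, 14 mm wide, 136 to 150 mm high above the table, with a round hub of 42 mm diameter (132 to 152 mm high) in the middle. Below it a steel disc, 74 mm across, top at 127 mm. Start direction varies.
- torque_knob (a joint): angle of the knob relative to its screw, rad, positive clockwise from above. Starts in its first notch (0); both turn easily together (0.05 N m) for 0.4 to 1.15 rad until the screw comes up tight, marked nowhere. Then a spring detent resists with 0.2 N m (4 N at 50 mm), easing to its crest at 0.28; past about 0.35 it snaps into its second notch (0.53 to 0.56) and stays; 0.56 is its hard end.
- beaker: loose clear beaker, 74 mm across, 84 mm tall, on the right; bystander. Origin: centre of its underside.
- grip_flask: loose conical flask with a dark red grip, 92 mm across, 138 mm tall, on the left; bystander. Origin: centre of its underside.

How it is judged:
On the way, in this order (a step that is already met when the one before it is completed fails the run):
1. the arm is swung in and rests with the pad centred over the lid (within 8 mm), the knob not yet clicked (horizontal distance between pad_face and lid_centre below 0.008 m and value of joint torque_knob below 0.2 rad), for 0.3 s.
2. the knob has clicked over, the arm still in place (horizontal distance between pad_face and lid_centre below 0.012 m and value of joint torque_knob above 0.45 rad), for 0.2 s.
At the end, for the whole second after the job is handed in: The pad is centred over the lid within 10 mm and the knob rests in its second notch (more than 0.45 rad past its first) (horizontal distance between pad_face and lid_centre below 0.01 m and value of joint torque_knob above 0.45 rad); the robot touches nothing.
It fails at once if the beaker or the red-gripped flask is moved by more than 20 mm or tipped (distance of any of beaker, grip_flask from where it was at the start of the episode above 0.02 m or angle between any of beaker, grip_flask's own z axis and vertical above 0.3 rad).
It also fails if it takes over 58 s, if anything falls off the work surface, if the arm or the gripper's body presses on something with over 40 N, if the wrist force passes 120 N, or if a joint passes its speed limit or range.

## Robot

A 6-joint arm with a two-finger parallel gripper is mounted at the origin on a cart in front of the work surface, level with it; the furniture and walls round the work are solid. World frame = base frame: x ahead of the robot, y to its left, z up, the work surface at z = 0. Lengths are in m, angles in rad, forces in N, time in s.
With the tool pointing down it reaches from about 0.3 to 0.775 m from the base axis. Payload 14.6 kg.
Tool frame: the origin (TCP) lies at the very end of the fingers, on their centre line; the grasp point (between the pads) lies 19 mm behind it (ctrl.grasp_offset is the distance from the TCP to the grasp point, in m); z points along the fingers, y is the line along which they close (so a half turn about z gives the same grasp; the last joint's range is limited). The gripper opens to 94 mm and grips with 3 to 60 N. Pads are 16 mm wide; open, the fingers measure 119 mm over their backs; the gripper's body (75 mm by 177 mm) begins 78 mm behind the grasp point.
Start: joints at [1.085, 0.3, 1.521, -0, 1.321, -0.067], TCP at [0.224, 0.502, 0.205] pointing down, gripper open.
Joint ranges: [-3.03, 3.03], [-0.79, 2.21], [0.23, 2.52], [-1.04, 4.18], [0, 3.07], [-2.55, 2.55]. Speed limits (rad/s): [2.22, 2.22, 2.57, 3.14, 3.14, 3.14].

## Interface

Orientations are given as [roll, pitch, yaw] about the fixed x, y, z axes, in that order (R = Rz(yaw) Ry(pitch) Rx(roll)).
In Python, from station import ctrl gives the robot as it stands.
- The arm moves only by the tool step_arm, never from a script. Its argument "plan" is a list that holds one entry, the list of rows, each a list of 6 numbers: the shift along the tool's x, y, z in units of 30 mm (1.0 is 30 mm), then the turn, a rotation vector about the tool's x, y, z in units of 6 degrees (1.0 is 6 degrees). In form: [[[dx, dy, dz, wx, wy, wz], ...]]. A call has 1 to 8 rows; each row is the pose to reach, as a shift and turn from the pose commanded when the call began, along the tool's axes at that moment; what a row does not reach only later rows make up. A row lasts 1/12 s, in which the tool goes at most 41.7 mm and 7.16 degrees, less where a joint would pass 70% of its speed; a pose out of reach is approached as far as the arm can. A call with a gripper value outside its range is refused whole. "grip" is the opening, from 0 (shut) to 1 (fully open), set as the call begins (left out, the last holds). The fingers move at their own pace and stop on an object; "squeeze" is the grip in N (left out, the last holds). Time passes only in rows, so rows that repeat a pose let the fingers close. It gives the time, the measured TCP pose, the force, the opening and the grip force at its end, in the units of the state.
- ctrl.get_obs(): the state, without advancing time (a new reading comes with each control period).
- ctrl.camera(name): name is "scene" or "top" or "wrist"; returns the picture (480x640x3 uint8, red, green, blue); there is no depth.
- ctrl.camera_model(name): a dict with "intrinsics" (3x3 intrinsics, pixels), "k1" (the pictures are not rectified: a ray, as slopes to the right and down, at radius r is drawn at 1 + k1 r^2 times it, then the intrinsics apply), "R" (3x3) and "t" (3): a world point X has camera coordinates R X + t; the wrist camera has in their place "tool_from_camera" (4x4, takes a point from camera to tool coordinates, whose origin is the TCP and whose axes are the flange's). Camera axes: x right, y down, z forward; pixel columns grow to the right and rows downward; lengths in m; the calibration is good to about 2 mm. A picture is of the moment at which its call begins: read the wrist's pose just before it. camera_model takes no time and is no camera call.
- ctrl.hand_in(): hands the job in; it is judged then, once.
Trained networks look in the newest picture that a camera, given by its name, has taken for a name from the list of things; names that differ only in an ending like _2 or _b are one class to them, and where a whole thing is asked for, a point or a joint stands for the part that bears it (a point fixed in the world has none). Each returns a list of dicts, best first, with "confidence" (0 to 1); they miss things now and then, are a little off and sometimes report something else, mostly with a low value. They report only what shows in the picture. A call takes as long as a camera call.
- ctrl.masks_of(query, camera): "pixels" (480x640 bool, what is visible of it) and "at" ([column, row] in pixels, amid what is visible of it).
- ctrl.place_of(query, camera): "at" ([column, row] in pixels: a listed point, or the origin of a listed thing).
The state is a dict: "time_s": time; "qpos": joint angles; "joint_vel": joint speeds; "tau": joint torques, N m; "ee_pos": TCP position; "eef_rot": TCP orientation; "force": force on the tool from outside, world axes, zero at the start; "moment": the same for the moment, N m; "grip_width": finger opening in m; "grip_force": force on a finger pad.
Only numpy, scipy, OpenCV 4.12 (cv2) and the standard library are available. Lean on these libraries where they do the work, as an engineer would, in place of code of your own. Each camera call takes 0.05 s, during which the arm holds its last target. There are 200 camera calls.

## Working session

There is one attempt and no reset: what is moved stays moved. The work goes in short steps, Python scripts to look and compute and a tool call to move; the robot and the scene stay as the last step left them, time stands still between calls to the robot, and variables do not carry over. Pictures are saved under pics/ and viewed, at most 10 in all, crops included, and the job is handed in when it is done.

Besides the shell and the picture viewer there is one more tool, called after ">>>" by a JSON object that holds its "method" and its "body". step_arm: Moves the arm, as the interface text tells. Its arguments: {"type":"object","properties":{"plan":{"type":"array","items":{"type":"array","items":{"type":"array","items":{"type":"number"}}}},"grip":{"type":"number"},"squeeze":{"type":"number"}},"required":["plan"]}

```bash
mkdir -p pics
cat > h.py <<'E'
import numpy as np, cv2
from station import ctrl
from scipy.spatial.transform import Rotation as Ro
def cam(name):
    m=ctrl.camera_model(name); K=np.array(m["intrinsics"]); k1=m["k1"]
    if name=="wrist":
        o=ctrl.get_obs(); T=np.eye(4); T[:3,:3]=Ro.from_euler("xyz",o["eef_rot"]).as_matrix(); T[:3,3]=o["ee_pos"]
        W=T@np.array(m["tool_from_camera"]); R=W[:3,:3].T; t=-R@W[:3,3]
    else: R=np.array(m["R"]); t=np.array(m["t"])
    return K,k1,R,t
def ray(c,px):
    K,k1,R,t=c
    d=cv2.undistortPoints(np.array([[px]],float),K,np.array([k1,0,0,0,0.]))[0,0]
    return -R.T@t, R.T@np.array([d[0],d[1],1])
def at_z(c,px,z):
    o,d=ray(c,px); return o+d*(z-o[2])/d[2]
def proj(c,X):
    K,k1,R,t=c; return cv2.projectPoints(np.array([X],float),cv2.Rodrigues(R)[0],t,K,np.array([k1,0,0,0,0.]))[0][0,0]
def save(img,n): cv2.imwrite("pics/"+n,img[:,:,::-1])
E
python3 - <<'E'
from h import *
Z=dict(press=0,pivot=.107,pad_face=.071,lid_centre=.07,wing_end=.143,beaker=0,grip_flask=0)
ims=[]
for n in ["scene","top"]:
    ims.append(ctrl.camera(n)); c=cam(n)
    print(n,-c[2].T@c[3])
    for q,z in Z.items():
        for r in ctrl.place_of(q,n)[:2]: print(q,round(r["confidence"],2),np.round(r["at"],0),at_z(c,r["at"],z).round(3))
save(ims[0],"s0.png");save(ims[1],"t0.png")
print(ctrl.get_obs())
E
```

```text
scene [ 0.95096662 -0.94598414  0.66863945]
press 0.93 [294. 296.] [ 0.562 -0.084  0.   ]
pivot 0.73 [310. 237.] [0.57  0.006 0.107]
pad_face 0.62 [235. 259.] [ 0.422 -0.083  0.071]
lid_centre 0.77 [272. 286.] [ 0.545 -0.155  0.07 ]
lid_centre 0.72 [292. 298.] [ 0.602 -0.178  0.07 ]
wing_end 0.93 [246. 222.] [ 0.433 -0.036  0.143]
beaker 0.77 [234. 397.] [ 0.58  -0.397  0.   ]
grip_flask 0.57 [332. 211.] [0.501 0.355 0.   ]
top [0.36505394 0.01189561 1.63776176]
press 0.62 [350. 248.] [ 0.553 -0.089  0.   ]
pivot 0.94 [323. 237.] [ 0.576 -0.004  0.107]
lid_centre 0.63 [380. 245.] [ 0.553 -0.173  0.07 ]
beaker 0.69 [446. 238.] [ 0.58  -0.387  0.   ]
grip_flask 0.9 [202. 270.] [0.495 0.37  0.   ]
{'time_s': 0.8, 'qpos': array([ 1.08539022e+00,  2.99915181e-01,  1.52102749e+00, -2.46134971e-05,
        1.32070129e+00, -6.66104860e-02]), 'joint_vel': array([ 5.45976279e-04,  1.22842420e-05, -4.54811138e-04, -1.28041726e-03,
        1.23464555e-04, -1.26381793e-04]), 'tau': array([-3.17278304e-03, -5.31637895e+01, -3.52894449e+01,  7.07265828e-02,
        2.13115040e-02, -5.25751091e-05]), 'ee_pos': array([0.22366665, 0.50244267, 0.20542561]), 'eef_rot': array([-3.14153987e+00,  2.03794712e-05,  2.72280312e+00]), 'force': array([-0.00541311, -0.20624483, -0.44419177]), 'moment': array([ 0.03211602,  0.03941216, -0.0238376 ]), 'grip_force': 0.0, 'grip_width': 0.09390604493282811}
```

View pics/s0.png

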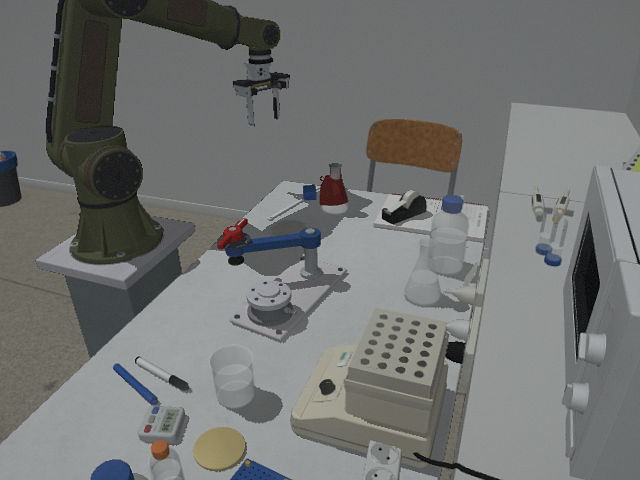

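View pics/t0.png

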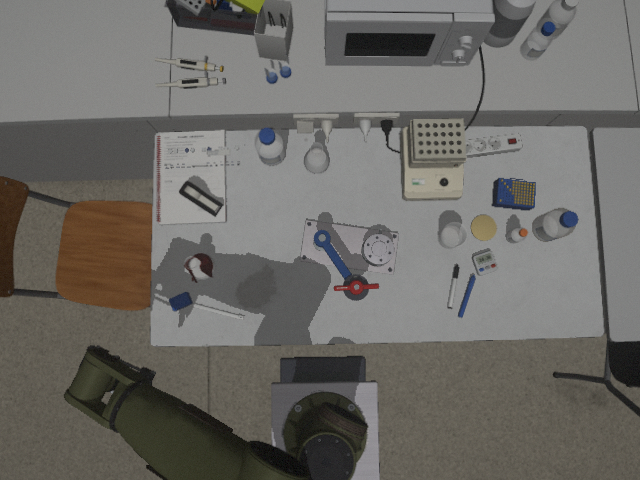

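```bash
cat >> h.py <<'E'
def tool():
    o=ctrl.get_obs(); return np.array(o["ee_pos"]),Ro.from_euler("xyz",o["eef_rot"])
def rows(p,yaw):
    """shift/turn in units from the present pose to p with tool down, yaw"""
    p0,R0=tool(); R1=Ro.from_euler("xyz",[np.pi,0,yaw])
    return (R0.inv().apply(np.array(p)-p0)/.03).round(2),(np.degrees((R0.inv()*R1).as_rotvec())/6).round(2)
E
python3 - <<'E'
from h import *
c=cam("top"); im=ctrl.camera("top").astype(int)
red=(im[:,:,0]>150)&(im[:,:,1]<70)&(im[:,:,2]<70)
ys,xs=np.where(red[250:310,310:400]); P=np.array([xs+310,ys+250]).T
ctr=P.mean(0); knob=at_z(c,ctr,.15); print("knob",ctr,knob,len(P))
print("piv",at_z(c,[322.5,239],.12),"lid",at_z(c,[378,248],.075))
print(ctrl.camera_model("wrist")["tool_from_camera"],ctrl.camera_model("wrist")["intrinsics"])
for yaw in (2.2,-.9): print(rows([.50,-.06,.36],yaw))
E
```

```text
knob [nan nan] [nan nan nan] 0
piv [ 0.56776813 -0.00305282  0.12      ] lid [ 0.54389707 -0.16603076  0.075     ]
[[-1.01010749e-05 -9.62881390e-01 -2.69924858e-01  7.83095520e-02]
 [ 9.99999444e-01  2.74945943e-04 -1.01821449e-03  6.64689178e-04]
 [ 1.05463453e-03 -2.69924719e-01  9.62880851e-01 -1.80245067e-01]
 [ 0.00000000e+00  0.00000000e+00  0.00000000e+00  1.00000000e+00]] [[352.13840634   0.         319.50374718]
 [  0.         352.13840634 237.27813879]
 [  0.           0.           1.        ]]
(array([-16.04, -13.38,  -5.15]), array([ 0.  , -0.  ,  4.99]))
(array([-16.04, -13.38,  -5.15]), array([  0. ,   0. , -25.4]))<stdin>:5: RuntimeWarning: Mean of empty slice.
  ret = um.true_divide(
```

>>> {"method": "step_arm", "body": {"plan": [[[-16.04,-13.38,-5.15,0,0,20.1],[-16.04,-13.38,-5.15,0,0,20.1],[-16.04,-13.38,-5.15,0,0,20.1],[-16.04,-13.38,-5.15,0,0,20.1],[-16.04,-13.38,-5.15,0,0,20.1],[-16.04,-13.38,-5.15,0,0,20.1],[-16.04,-13.38,-5.15,0,0,20.1],[-16.04,-13.38,-5.15,0,0,20.1]]]}}

```text
time_s: 1.52
ee_pos: [0.3667, 0.2101, 0.286]
eef_rot: [3.141, -0.0, 1.717]
force: [0.4, 0.4, 0.2]
grip_width: 0.0941
grip_force: 0.0
```

```bash
python3 -c "
from h import *
print(tool()[0],ctrl.get_obs()['eef_rot'],rows([.50,-.06,.36],.62))"
```

```text
[0.36668861 0.21014607 0.28600789] [ 3.14089517e+00 -2.47476205e-04  1.71688881e+00] (array([-9.56,  3.09, -2.47]), array([ 0.000e+00, -1.000e-02,  1.047e+01]))
```

>>> {"method": "step_arm", "body": {"plan": [[[-9.56,3.09,-2.47,0,0,10.47],[-9.56,3.09,-2.47,0,0,10.47],[-9.56,3.09,-2.47,0,0,10.47],[-9.56,3.09,-2.47,0,0,10.47],[-9.56,3.09,-2.47,0,0,10.47],[-9.56,3.09,-2.47,0,0,10.47],[-9.56,3.09,-2.47,0,0,10.47],[-9.56,3.09,-2.47,0,0,10.47]]]}}

```text
time_s: 2.18
ee_pos: [0.5026, -0.0612, 0.36]
eef_rot: [3.141, -0.0, 0.714]
force: [-0.8, -0.1, -0.1]
grip_width: 0.0939
grip_force: 0.0
```

>>> {"method": "step_arm", "body": {"plan": [[[0,0,0,0,0,0],[0,0,0,0,0,0],[0,0,0,0,0,0]]]}}

```text
time_s: 2.43
ee_pos: [0.5011, -0.0568, 0.3591]
eef_rot: [-3.141, 0.0, 0.726]
force: [-0.1, 0.5, -0.3]
grip_width: 0.0942
grip_force: 0.0
```

Run:
```python
from h import *
Z=dict(pivot=.107,pad_face=.071,lid_centre=.07,wing_end=.143,press=0)
print(tool()[0],ctrl.get_obs()['eef_rot'])
c=cam("wrist"); im=ctrl.camera("wrist"); save(im,"w0.png")
for q,z in Z.items():
    for r in ctrl.place_of(q,"wrist")[:2]: print(q,round(r["confidence"],2),np.round(r["at"],0),at_z(c,r["at"],z).round(4))
```

```text
[ 0.50112103 -0.05678805  0.35908846] [-3.14111742e+00  1.62383258e-04  7.25781794e-01]
pivot 0.68 [326. 131.] [ 0.5719 -0.004   0.107 ]
lid_centre 0.74 [397. 228.] [ 0.5422 -0.1623  0.07  ]
lid_centre 0.71 [358. 173.] [ 0.5615 -0.0713  0.07  ]
wing_end 0.96 [260. 242.] [ 0.4267 -0.0292  0.143 ]
press 0.82 [359. 178.] [ 0.5567 -0.0885  0.    ]
```

View pics/w0.png

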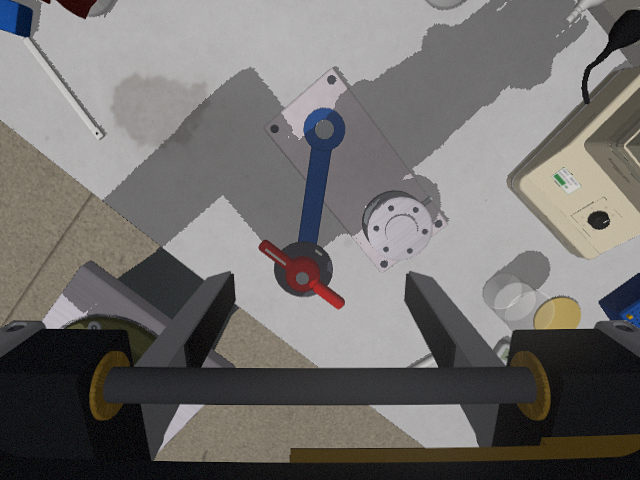

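Run:
```python
from h import *
im=cv2.imread("pics/w0.png")[55:285,235:475]
cv2.imwrite("pics/w0c.png",cv2.resize(im,None,fx=2.6,fy=2.6,interpolation=cv2.INTER_CUBIC))
c=cam("wrist")
for x in ((.5719,-.004),): pass
P=np.array([.5567,-.0885]);a=np.array([-.0152,-.0845]);a/=np.linalg.norm(a);b=np.array([-a[1],a[0]])
for s in(-1,1):
  for t in(-1,1): print("corner",proj(c,[*(P+s*.145*a+t*.065*b),.012]).round(1))
print(at_z(c,[304,277],.152),at_z(c,[262,243],.143),at_z(c,[325,129],.12),at_z(c,[403,229],.07))
```

```text
corner [263.3 128. ]
corner [334.9  67.3]
corner [381.  275.8]
corner [449.  227.3]
[ 0.43050827 -0.0952812   0.152     ] [ 0.42720764 -0.03232234  0.143     ] [ 0.57288877 -0.00216841  0.12      ] [ 0.54712643 -0.17041699  0.07      ]
```

View pics/w0c.png

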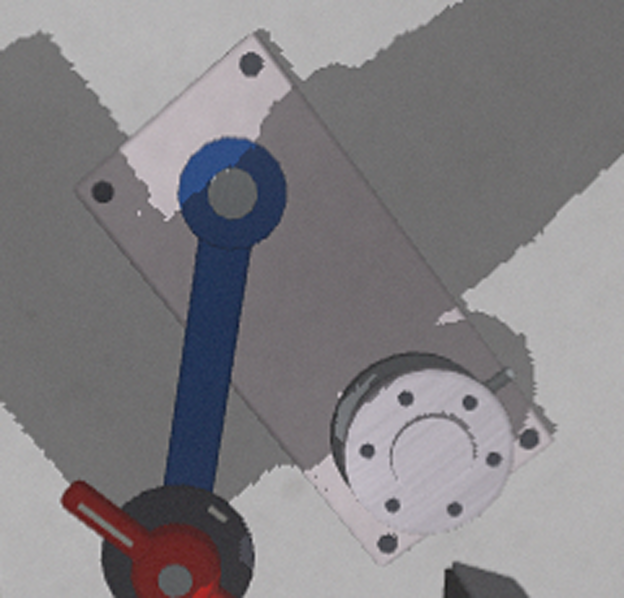

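Run:
```python
from h import *
from scipy.optimize import least_squares
c=cam("wrist")
obs=[((263.8,127.3),(-.065,.145),.012),((333.8,66.5),(.065,.145),.012),((382.3,271.2),(-.065,-.145),.012),((447.7,220.4),(.065,-.145),.012),((401,229),(0,-.085),.07),((324.5,129.3),(0,.085),.122)]
def w(p,l): 
    C,S=np.cos(p[2]),np.sin(p[2]); return np.array([p[0]+C*l[0]-S*l[1],p[1]+S*l[0]+C*l[1]])
def f(p): return np.concatenate([proj(c,[*w(p,l),z])-u for u,l,z in obs])
s=least_squares(f,[.557,-.088,-.18]);print(s.x,f(s.x).round(1))
piv=w(s.x,(0,.085));lid=w(s.x,(0,-.085));print("piv",piv,"lid",lid)
for u,l,z in obs: print(l,at_z(c,u,z).round(4),w(s.x,l).round(4))
k=at_z(c,[235+175/2.6,55+579/2.6],.155)[:2];print("knob",k,np.linalg.norm(k-piv))
d=k-piv;e=lid-piv;print("arm deg",np.degrees(np.arctan2(*d[::-1])),"lid dir",np.degrees(np.arctan2(*e[::-1])))
```

```text
[ 0.55944478 -0.08531145 -0.15939971] [-1.8 -0.4 -1.3 -1.8  0.3  1.8  2.3  2.6  0.8  0.1  0.  -0.9]
piv [ 0.57293646 -0.00138902] lid [ 0.54595311 -0.16923389]
(-0.065, 0.145) [0.5196 0.0658 0.012 ] [0.5183 0.0682]
(0.065, 0.145) [0.6461 0.0446 0.012 ] [0.6466 0.0475]
(-0.065, -0.145) [ 0.4741 -0.2157  0.012 ] [ 0.4723 -0.2182]
(0.065, -0.145) [ 0.6011 -0.2331  0.012 ] [ 0.6006 -0.2388]
(0, -0.085) [ 0.5453 -0.1683  0.07  ] [ 0.546  -0.1692]
(0, 0.085) [ 0.5722 -0.002   0.122 ] [ 0.5729 -0.0014]
knob [ 0.42953893 -0.09365967] 0.1705189798842566
arm deg -147.24031868349527 lid dir -99.13293089536099
```

```bash
python3 -c "
from h import *
print(rows([.5052,-.0451,.088],.572))"
```

```text
(array([ 0.36, -0.21,  9.05]), array([ 0.  , -0.  ,  1.46]))
```

>>> {"method": "step_arm", "body": {"plan": [[[0.36,-0.21,1.0,0,0,1.46],[0.36,-0.21,2.0,0,0,1.46],[0.36,-0.21,3.2,0,0,1.46],[0.36,-0.21,4.4,0,0,1.46],[0.36,-0.21,5.6,0,0,1.46],[0.36,-0.21,6.5,0,0,1.46],[0.36,-0.21,6.5,0,0,1.46],[0.36,-0.21,6.5,0,0,1.46]]]}}

```text
time_s: 3.4
ee_pos: [0.5052, -0.0453, 0.1645]
eef_rot: [-3.141, 0.001, 0.57]
force: [0.6, 0.9, 0.7]
grip_width: 0.094
grip_force: 0.0
```

```bash
python3 -c "
from h import *
print(rows([.5052,-.0451,.088],.572))
c=cam('wrist');im=ctrl.camera('wrist');save(im,'w1.png')
print(proj(c,[.5725,-.0018,.12]))"
```

```text
(array([ 0.01, -0.  ,  2.55]), array([-0.01,  0.01, -0.01]))
[319.06208975 137.03994256]
```

View pics/w1.png

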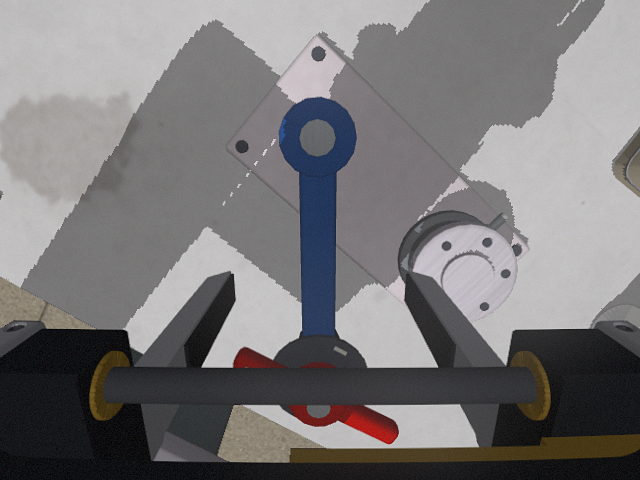

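>>> {"method": "step_arm", "body": {"plan": [[[0,0,0.9,0,0,0],[0,0,1.8,0,0,0],[0,0,2.55,0,0,0],[0,0,2.55,0,0,0],[0,0,2.55,0,0,0]]]}}

```text
time_s: 3.87
ee_pos: [0.5062, -0.0457, 0.0895]
eef_rot: [3.141, -0.001, 0.57]
force: [0.8, 0.2, -0.1]
grip_width: 0.0941
grip_force: 0.0
```

>>> {"method": "step_arm", "body": {"plan": [[[0,0,0,0,0,0],[0,0,0,0,0,0],[0,0,0,0,0,0],[0,0,0,0,0,0],[0,0,0,0,0,0],[0,0,0,0,0,0],[0,0,0,0,0,0],[0,0,0,0,0,0]]], "grip": 0, "squeeze": 20}}

```text
time_s: 4.53
ee_pos: [0.5054, -0.0456, 0.0879]
eef_rot: [-3.142, 0.0, 0.57]
force: [-0.7, 0.1, 0.1]
grip_width: 0.0441
grip_force: 0.0
```

```bash
cat >> h.py <<'E'
def swing(piv,degs):
    """rows for turning the tool ccw about piv by each angle"""
    p0,R0=tool(); out=[]
    for a in degs:
        Q=Ro.from_euler("z",a,degrees=True); v=p0-np.array([*piv,p0[2]])
        out.append([*(R0.inv().apply(Q.apply(v)-v)/.03).round(3),*(np.degrees((R0.inv()*Q*R0).as_rotvec())/6).round(2)])
    return out
E
python3 -c "
from h import *
o=ctrl.get_obs();print(o['ee_pos'],o['eef_rot'],o['grip_width'],o['grip_force'],o['qpos'])
for r in swing([.5725,-.0018],[3,8,13,18,23,28,28,28]):print(r)"
```

```text
[ 0.50538989 -0.04560145  0.08785657] [-3.14158160e+00  3.38122702e-05  5.69881577e-01] 0.04410996110173457 0.0 [-1.62167874e-01  3.40064394e-01  1.76374772e+00 -1.66899868e-05
  1.03781308e+00  8.38755356e-01]
[np.float64(0.005), np.float64(0.14), np.float64(-0.0), np.float64(-0.0), np.float64(-0.0), np.float64(-0.5)]
[np.float64(0.029), np.float64(0.372), np.float64(-0.0), np.float64(-0.0), np.float64(-0.0), np.float64(-1.33)]
[np.float64(0.073), np.float64(0.6), np.float64(-0.0), np.float64(-0.0), np.float64(-0.0), np.float64(-2.17)]
[np.float64(0.138), np.float64(0.824), np.float64(-0.0), np.float64(-0.0), np.float64(-0.0), np.float64(-3.0)]
[np.float64(0.221), np.float64(1.042), np.float64(-0.0), np.float64(-0.0), np.float64(-0.0), np.float64(-3.83)]
[np.float64(0.323), np.float64(1.251), np.float64(-0.0), np.float64(-0.0), np.float64(-0.0), np.float64(-4.67)]
[np.float64(0.323), np.float64(1.251), np.float64(-0.0), np.float64(-0.0), np.float64(-0.0), np.float64(-4.67)]
[np.float64(0.323), np.float64(1.251), np.float64(-0.0), np.float64(-0.0), np.float64(-0.0), np.float64(-4.67)]
```

>>> {"method": "step_arm", "body": {"plan": [[[0,0,0,0,0,0],[0,0,0,0,0,0],[0,0,0,0,0,0],[0,0,0,0,0,0],[0,0,0,0,0,0],[0,0,0,0,0,0]]]}}

```text
time_s: 5.03
ee_pos: [0.5049, -0.0451, 0.0877]
eef_rot: [-3.14, 0.001, 0.57]
force: [-3.3, 4.7, 2.9]
grip_width: 0.0241
grip_force: 20.0
```

>>> {"method": "step_arm", "body": {"plan": [[[0.005,0.14,0,0,0,-0.5],[0.03,0.37,0,0,0,-1.33],[0.075,0.6,0,0,0,-2.17],[0.14,0.825,0,0,0,-3.0],[0.22,1.04,0,0,0,-3.83],[0.323,1.25,0,0,0,-4.67],[0.323,1.25,0,0,0,-4.67]]]}}

```text
time_s: 5.62
ee_pos: [0.5338, -0.0712, 0.0878]
eef_rot: [-3.139, -0.001, 1.065]
force: [-2.9, 5.9, 2.4]
grip_width: 0.0239
grip_force: 20.2
```

```bash
python3 -c "
from h import *
o=ctrl.get_obs();p=o['ee_pos'];print(o['time_s'],p,o['eef_rot'],o['grip_width'],o['grip_force'],o['force'],o['moment'])
a=np.degrees(np.arctan2(p[1]+.0018,p[0]-.5725));print(a,np.hypot(p[1]+.0018,p[0]-.5725))
e=-99.2-a
for r in swing([.5725,-.0018],[4,8,12,16,e,e]):print([float(x) for x in r])"
```

```text
5.6167 [ 0.53377638 -0.07122079  0.08777197] [-3.13940817e+00 -7.40502328e-04  1.06503737e+00] 0.023877489433608345 20.15032947063446 [-2.92857942  5.89453887  2.42013962] [1.06331813 0.41950167 0.3950576 ]
-119.1532221718676 0.07949065893133944
[0.006, 0.185, -0.0, 0.0, -0.0, -0.67]
[0.025, 0.369, -0.001, 0.0, -0.0, -1.33]
[0.056, 0.551, -0.001, 0.0, -0.0, -2.0]
[0.1, 0.731, -0.002, 0.0, -0.01, -2.67]
[0.156, 0.905, -0.002, 0.0, -0.01, -3.33]
[0.156, 0.905, -0.002, 0.0, -0.01, -3.33]
```

>>> {"method": "step_arm", "body": {"plan": [[[0.006,0.185,0,0,0,-0.67],[0.025,0.37,0,0,0,-1.33],[0.056,0.55,0,0,0,-2.0],[0.1,0.73,0,0,0,-2.67],[0.156,0.905,0,0,0,-3.33],[0.156,0.905,0,0,0,-3.33],[0.156,0.905,0,0,0,-3.33]]]}}

```text
time_s: 6.2
ee_pos: [0.5596, -0.0798, 0.0878]
eef_rot: [-3.14, -0.002, 1.409]
force: [-1.1, 9.5, 2.7]
grip_width: 0.0236
grip_force: 20.1
```

```bash
python3 -c "
from h import *
o=ctrl.get_obs();p=o['ee_pos'];print(o['time_s'],p,o['eef_rot'],o['grip_width'],o['grip_force'],o['force'],o['moment'])
a=np.degrees(np.arctan2(p[1]+.0018,p[0]-.5725));print(a,np.hypot(p[1]+.0018,p[0]-.5725))
im=ctrl.camera('wrist');save(im,'w2.png')
"
```

```text
6.2 [ 0.55960199 -0.07980888  0.08775864] [-3.14024101e+00 -1.79035564e-03  1.40900184e+00] 0.023637726243950018 20.098247230052948 [-1.12091227  9.50350411  2.68869417] [1.69540088 0.38126672 0.35263775]
-99.38836587402325 0.07906797539909192
```

View pics/w2.png

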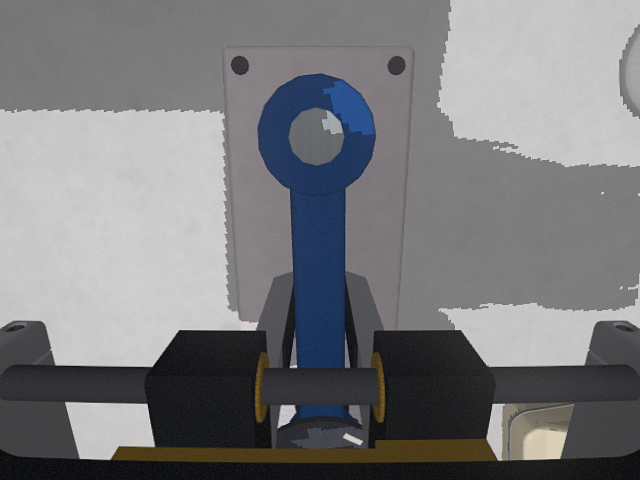

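>>> {"method": "step_arm", "body": {"plan": [[[0,0,0,0,0,0],[0,0,0,0,0,0],[0,0,0,0,0,0],[0,0,0,0,0,0],[0,0,0,0,0,0]]], "grip": 0.8}}

```text
time_s: 6.67
ee_pos: [0.5597, -0.0813, 0.0878]
eef_rot: [-3.142, 0.0, 1.407]
force: [0.4, -0.5, 0.4]
grip_width: 0.0539
grip_force: 0.0
```

>>> {"method": "step_arm", "body": {"plan": [[[0,0,-0.8,0,0,0],[0,0,-2.0,0,0,0],[0,0,-3.2,0,0,0],[0,0,-4.4,0,0,0],[0,0,-5.6,0,0,0],[0,0,-6.5,0,0,0],[0,0,-6.5,0,0,0]]]}}

```text
time_s: 7.25
ee_pos: [0.561, -0.0815, 0.289]
eef_rot: [3.133, 0.0, 1.408]
force: [-0.3, 1.2, -0.4]
grip_width: 0.0751
grip_force: 0.0
```

```bash
python3 -c "
from h import *
o=ctrl.get_obs();print(o['ee_pos'],o['eef_rot'],o['grip_width'],o['force'],o['moment'])
t=2.44;k=np.array([.5455,-.1688])-.05*np.array([np.cos(t),np.sin(t)])
print(rows([*k,.28],t))"
```

```text
[ 0.56103494 -0.08150047  0.28900491] [3.13264333e+00 4.19097309e-04 1.40751108e+00] 0.0751179127565888 [-0.25171902  1.16745368 -0.3712886 ] [-0.06254542  0.09568414 -0.00273794]
(array([-3.81,  1.39,  0.31]), array([ 0.08,  0.05, -9.86]))
```

>>> {"method": "step_arm", "body": {"plan": [[[-3.81,1.35,0,0,0,-9.86],[-3.81,1.35,0,0,0,-9.86],[-3.81,1.35,0,0,0,-9.86],[-3.81,1.35,0,0,0,-9.86],[-3.81,1.35,0,0,0,-9.86],[-3.81,1.35,0,0,0,-9.86],[-3.81,1.35,0,0,0,-9.86],[-3.81,1.35,0,0,0,-9.86]]]}}

```text
time_s: 7.92
ee_pos: [0.581, -0.2007, 0.2822]
eef_rot: [-3.141, -0.001, 2.405]
force: [-0.3, -0.1, -0.1]
grip_width: 0.0751
grip_force: 0.0
```

>>> {"method": "step_arm", "body": {"plan": [[[0,0,0,0,0,-0.4],[0,0,0,0,0,-0.4],[0,0,0,0,0,-0.4],[0,0,0,0,0,-0.4],[0,0,0,0,0,-0.4]]]}}

```text
time_s: 8.33
ee_pos: [0.5811, -0.2005, 0.2827]
eef_rot: [-3.142, -0.0, 2.44]
force: [1.0, 0.1, 0.1]
grip_width: 0.0752
grip_force: 0.0
```

Run:
```python
from h import *
o=ctrl.get_obs();print(o['ee_pos'],o['eef_rot'],o['qpos'])
c=cam("wrist"); im=ctrl.camera("wrist"); save(im,"w3.png")
for q,z in dict(wing_end=.143,lid_centre=.07,pad_face=.071,pivot=.107).items():
    for r in ctrl.place_of(q,"wrist")[:2]: print(q,round(r["confidence"],2),np.round(r["at"],0),at_z(c,r["at"],z).round(4))
a=im.astype(int); red=((a[:,:,0]>1.8*a[:,:,1])&(a[:,:,0]>1.8*a[:,:,2])&(a[:,:,0]>60)).astype(np.uint8)
n,l,s,ce=cv2.connectedComponentsWithStats(red)
i=1+s[1:,4].argmax(); print(s[i],ce[i]); ys,xs=np.where(l==i)
W=np.array([at_z(c,[x,y],.15)[:2] for x,y in zip(xs[::3],ys[::3])]); print(W.mean(0)); u,sv,v=np.linalg.svd(W-W.mean(0),full_matrices=False); print(np.degrees(np.arctan2(v[0,1],v[0,0])), np.ptp(W@v[0]),"hub",proj(c,[.5455,-.1688,.15]))
```

```text
[ 0.58111016 -0.20053813  0.2826956 ] [-3.14152339e+00 -1.36879532e-04  2.43952433e+00] [-3.91860302e-01  4.07209904e-01  1.20048901e+00 -2.41899140e-05
  1.53404523e+00 -1.26058741e+00]
wing_end 0.97 [321. 103.] [ 0.4998 -0.1291  0.143 ]
[ 298  102   47  142 2750] [321.02872727 174.68981818]
[ 0.54618854 -0.1687734 ]
-39.61523923099949 0.12316979875099182 hub [320.45647074 174.9457561 ]
```

View pics/w3.png

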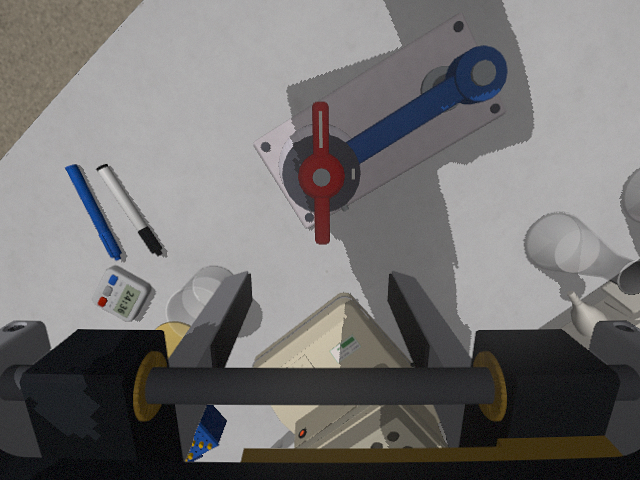

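```bash
python3 -c "
from h import *
print(rows([.5460,-.1688,.1315],2.45))"
```

```text
(array([1.58, 0.05, 5.04]), array([ 0.  , -0.  , -0.09]))
```

>>> {"method": "step_arm", "body": {"plan": [[[0.8,0.05,0,0,0,-0.09],[1.58,0.05,0.3,0,0,-0.09],[1.58,0.05,1.4,0,0,-0.09],[1.58,0.05,2.6,0,0,-0.09],[1.58,0.05,3.6,0,0,-0.09],[1.58,0.05,4.5,0,0,-0.09],[1.58,0.05,5.04,0,0,-0.09],[1.58,0.05,5.04,0,0,-0.09]]]}}

```text
time_s: 9.25
ee_pos: [0.5444, -0.1683, 0.1282]
eef_rot: [-3.14, -0.005, 2.45]
force: [-0.3, -0.2, -0.1]
grip_width: 0.0754
grip_force: 0.0
```

>>> {"method": "step_arm", "body": {"plan": [[[0,0,0,0,0,0],[0,0,0,0,0,0],[0,0,0,0,0,0],[0,0,0,0,0,0],[0,0,0,0,0,0],[0,0,0,0,0,0],[0,0,0,0,0,0],[0,0,0,0,0,0]]], "grip": 0, "squeeze": 30}}

```text
time_s: 9.92
ee_pos: [0.5461, -0.169, 0.1322]
eef_rot: [3.142, 0.001, 2.45]
force: [-1.2, -1.7, 4.5]
grip_width: 0.041
grip_force: 30.0
```

```bash
python3 -c "
from h import *
o=ctrl.get_obs();print(o['time_s'],o['ee_pos'],o['eef_rot'],o['grip_width'],o['grip_force'],o['force'],o['moment'])"
```

```text
9.9167 [ 0.54607335 -0.16899945  0.1322269 ] [3.14150624e+00 9.38048765e-04 2.45038082e+00] 0.041022740264690834 30.00121147138998 [-1.15386626 -1.67656723  4.49538052] [-0.24592484  0.32559849  0.00567047]
```

>>> {"method": "step_arm", "body": {"plan": [[[0,0,0,0,0,0.6],[0,0,0,0,0,1.2],[0,0,0,0,0,1.8],[0,0,0,0,0,2.4],[0,0,0,0,0,3.0],[0,0,0,0,0,3.0],[0,0,0,0,0,3.0]]], "squeeze": 40}}

```text
time_s: 10.5
ee_pos: [0.5462, -0.1689, 0.1322]
eef_rot: [3.141, 0.001, 2.136]
force: [-0.2, -0.8, 5.4]
grip_width: 0.04
grip_force: 40.0
```

```bash
cat > s.py <<'E'
from h import *
import os
o=ctrl.get_obs();f="yaws";t=np.degrees(2.45-o['eef_rot'][2])
print("t %.2f turned %.2f deg %.3f rad mz %.3f F %s M %s p %s w %.4f"%(o['time_s'],t,np.radians(t),o['moment'][2],np.round(o['force'],1),np.round(o['moment'],2),np.round(o['ee_pos'],4),o['grip_width']))
E
python3 s.py
```

```text
t 10.50 turned 18.00 deg 0.314 rad mz 0.003 F [-0.2 -0.8  5.4] M [-0.14  0.19  0.  ] p [ 0.5462 -0.1689  0.1322] w 0.0400
```

Run:
```python
from h import *
for n in ("wrist","top"):
    c=cam(n); ctrl.camera(n)
    for r in ctrl.place_of("wing_end",n)[:2]:
        p=at_z(c,r["at"],.143)[:2]; print(n,round(r["confidence"],2),r["at"],p,np.degrees(np.arctan2(p[1]+.1688,p[0]-.546)),np.hypot(p[1]+.1688,p[0]-.546))
```

```text
wrist 0.67 [321.9, 174.6] [ 0.51434761 -0.1155196 ] 120.7133594689283 0.061973182880580985
top 0.44 [202.4, 268.6] [0.4875492 0.3359005] 96.60615640761202 0.5080739015653316
```

>>> {"method": "step_arm", "body": {"plan": [[[0,0,0,0,0,0.6],[0,0,0,0,0,1.2],[0,0,0,0,0,1.2]]]}}

```text
time_s: 10.95
ee_pos: [0.5463, -0.1689, 0.1323]
eef_rot: [3.141, 0.001, 2.007]
force: [-0.8, -0.9, 5.4]
grip_width: 0.0408
grip_force: 40.0
```

```bash
python3 s.py
```

```text
t 10.95 turned 25.41 deg 0.443 rad mz -0.001 F [-0.8 -0.9  5.4] M [-0.16  0.12 -0.  ] p [ 0.5463 -0.1689  0.1323] w 0.0408
```

>>> {"method": "step_arm", "body": {"plan": [[[0,0,0,0,0,0.5],[0,0,0,0,0,1.0],[0,0,0,0,0,1.0]]]}}

```text
time_s: 11.2
ee_pos: [0.5463, -0.1689, 0.1323]
eef_rot: [3.141, 0.001, 1.903]
force: [1.2, -0.0, 5.7]
grip_width: 0.0411
grip_force: 40.0
```

```bash
python3 s.py
```

```text
t 11.20 turned 31.37 deg 0.547 rad mz 0.038 F [ 1.2 -0.   5.7] M [-0.08  0.11  0.04] p [ 0.5463 -0.1689  0.1323] w 0.0411
```

>>> {"method": "step_arm", "body": {"plan": [[[0,0,0,0,0,0.5],[0,0,0,0,0,1.0],[0,0,0,0,0,1.0]]]}}

```text
time_s: 11.45
ee_pos: [0.5463, -0.1689, 0.1323]
eef_rot: [3.14, 0.001, 1.798]
force: [1.4, -0.2, 6.0]
grip_width: 0.0408
grip_force: 40.0
```

```bash
python3 s.py
```

```text
t 11.45 turned 37.37 deg 0.652 rad mz 0.034 F [ 1.4 -0.2  6. ] M [-0.01  0.03  0.03] p [ 0.5463 -0.1689  0.1323] w 0.0408
```

>>> {"method": "step_arm", "body": {"plan": [[[0,0,0,0,0,0.5],[0,0,0,0,0,1.0],[0,0,0,0,0,1.0]]]}}

```text
time_s: 11.7
ee_pos: [0.5464, -0.1688, 0.1323]
eef_rot: [3.14, 0.0, 1.693]
force: [1.4, 0.0, 6.5]
grip_width: 0.0407
grip_force: 40.0
```

```bash
python3 s.py
```

```text
t 11.70 turned 43.37 deg 0.757 rad mz 0.043 F [1.4 0.  6.5] M [-0.13 -0.03  0.04] p [ 0.5464 -0.1688  0.1323] w 0.0407
```

>>> {"method": "step_arm", "body": {"plan": [[[0,0,0,0,0,0.5],[0,0,0,0,0,1.0],[0,0,0,0,0,1.0]]]}}

```text
time_s: 11.95
ee_pos: [0.5464, -0.1689, 0.1322]
eef_rot: [3.14, 0.0, 1.589]
force: [1.6, 1.0, 5.5]
grip_width: 0.0402
grip_force: 40.0
```

```bash
python3 s.py
```

```text
t 11.95 turned 49.32 deg 0.861 rad mz 0.015 F [1.6 1.  5.5] M [-0.1  -0.16  0.02] p [ 0.5464 -0.1689  0.1322] w 0.0402
```

>>> {"method": "step_arm", "body": {"plan": [[[0,0,0,0,0,0.5],[0,0,0,0,0,1.0],[0,0,0,0,0,1.0]]]}}

```text
time_s: 12.2
ee_pos: [0.5464, -0.1688, 0.1323]
eef_rot: [3.14, 0.0, 1.485]
force: [2.1, 0.4, 6.4]
grip_width: 0.0406
grip_force: 40.0
```

```bash
python3 s.py
```

```text
t 12.20 turned 55.29 deg 0.965 rad mz 0.008 F [2.1 0.4 6.4] M [-0.04 -0.19  0.01] p [ 0.5464 -0.1688  0.1323] w 0.0406
```

```bash
cat >> s.py <<'E'
import sys
if len(sys.argv)>1:
    c=cam("wrist"); ctrl.camera("wrist")
    for r in ctrl.place_of("wing_end","wrist")[:1]:
        p=at_z(c,r["at"],.143)[:2]; print("wing",round(r["confidence"],2),r["at"],"knob turned",140.4-np.degrees(np.arctan2(p[1]+.1688,p[0]-.546)),np.hypot(p[1]+.1688,p[0]-.546))
E
python3 s.py w
```

```text
t 12.20 turned 55.29 deg 0.965 rad mz 0.008 F [2.1 0.4 6.4] M [-0.04 -0.19  0.01] p [ 0.5464 -0.1688  0.1323] w 0.0406
wing 0.81 [320.3, 176.4] knob turned 56.47170073870021 0.06163855621931413
```

>>> {"method": "step_arm", "body": {"plan": [[[0,0,0,0,0,0.5],[0,0,0,0,0,1.0],[0,0,0,0,0,1.0]]]}}

```text
time_s: 12.55
ee_pos: [0.5465, -0.1689, 0.1323]
eef_rot: [3.14, 0.0, 1.38]
force: [1.2, -0.1, 4.3]
grip_width: 0.0405
grip_force: 40.0
```

```bash
python3 s.py w
```

```text
t 12.55 turned 61.28 deg 1.070 rad mz 0.077 F [ 1.2 -0.1  4.3] M [-0.03 -0.22  0.08] p [ 0.5465 -0.1689  0.1323] w 0.0405
wing 0.92 [321.1, 174.0] knob turned 62.79232685271596 0.0628648871737298
```

>>> {"method": "step_arm", "body": {"plan": [[[0,0,0,0,0,0.4],[0,0,0,0,0,0.8],[0,0,0,0,0,0.8]]]}}

```text
time_s: 12.9
ee_pos: [0.5465, -0.1689, 0.1323]
eef_rot: [3.14, -0.0, 1.297]
force: [2.9, 0.1, 5.0]
grip_width: 0.0406
grip_force: 40.0
```

```bash
python3 s.py
```

```text
t 12.90 turned 66.05 deg 1.153 rad mz 0.045 F [2.9 0.1 5. ] M [-0.13 -0.26  0.04] p [ 0.5465 -0.1689  0.1323] w 0.0406
```

>>> {"method": "step_arm", "body": {"plan": [[[0,0,0,0,0,0.3],[0,0,0,0,0,0.6],[0,0,0,0,0,0.6]]]}}

```text
time_s: 13.15
ee_pos: [0.5465, -0.1689, 0.1323]
eef_rot: [3.14, -0.0, 1.235]
force: [3.7, -0.5, 5.2]
grip_width: 0.0406
grip_force: 40.0
```

```bash
python3 s.py w
```

```text
t 13.15 turned 69.60 deg 1.215 rad mz -0.016 F [ 3.7 -0.5  5.2] M [-0.06 -0.41 -0.02] p [ 0.5465 -0.1689  0.1323] w 0.0406
wing 0.93 [320.1, 174.6] knob turned 70.6721039884237 0.06270413899178276
```

>>> {"method": "step_arm", "body": {"plan": [[[0,0,0,0,0,0.2],[0,0,0,0,0,0.4],[0,0,0,0,0,0.4]]]}}

```text
time_s: 13.5
ee_pos: [0.5466, -0.1689, 0.1323]
eef_rot: [3.14, -0.0, 1.194]
force: [3.6, -0.4, 5.1]
grip_width: 0.0404
grip_force: 40.0
```

```bash
python3 s.py
```

```text
t 13.50 turned 71.96 deg 1.256 rad mz 0.010 F [ 3.6 -0.4  5.1] M [-0.1  -0.4   0.01] p [ 0.5466 -0.1689  0.1323] w 0.0404
```

>>> {"method": "step_arm", "body": {"plan": [[[0,0,0,0,0,0.2],[0,0,0,0,0,0.4],[0,0,0,0,0,0.4]]]}}

```text
time_s: 13.75
ee_pos: [0.5466, -0.1689, 0.1323]
eef_rot: [3.139, -0.0, 1.152]
force: [3.0, -0.5, 5.0]
grip_width: 0.0406
grip_force: 40.0
```

```bash
python3 s.py
```

```text
t 13.75 turned 74.36 deg 1.298 rad mz -0.026 F [ 3.  -0.5  5. ] M [-0.05 -0.44 -0.03] p [ 0.5466 -0.1689  0.1323] w 0.0406
```

>>> {"method": "step_arm", "body": {"plan": [[[0,0,0,0,0,0.25],[0,0,0,0,0,0.5],[0,0,0,0,0,0.5]]]}}

```text
time_s: 14.0
ee_pos: [0.5466, -0.1689, 0.1323]
eef_rot: [3.14, -0.001, 1.1]
force: [4.2, 0.6, 5.2]
grip_width: 0.041
grip_force: 40.0
```

```bash
python3 s.py w
```

```text
t 14.00 turned 77.37 deg 1.350 rad mz -0.073 F [4.2 0.6 5.2] M [-0.15 -0.54 -0.07] p [ 0.5466 -0.1689  0.1323] w 0.0410
wing 0.78 [320.8, 175.6] knob turned 78.73221979751273 0.0623433414544654
```

>>> {"method": "step_arm", "body": {"plan": [[[0,0,0,0,0,0.25],[0,0,0,0,0,0.5],[0,0,0,0,0,0.5]]]}}

```text
time_s: 14.35
ee_pos: [0.5466, -0.1689, 0.1322]
eef_rot: [3.14, -0.001, 1.047]
force: [3.4, -1.0, 5.9]
grip_width: 0.0407
grip_force: 40.0
```

```bash
python3 s.py w
```

```text
t 14.35 turned 80.36 deg 1.403 rad mz -0.042 F [ 3.4 -1.   5.9] M [-0.09 -0.63 -0.04] p [ 0.5466 -0.1689  0.1322] w 0.0407
wing 0.82 [320.1, 174.7] knob turned 81.36630268726061 0.06281690892425024
```

>>> {"method": "step_arm", "body": {"plan": [[[0,0,0,0,0,0.25],[0,0,0,0,0,0.5],[0,0,0,0,0,0.5]]]}}

```text
time_s: 14.7
ee_pos: [0.5466, -0.1689, 0.1322]
eef_rot: [3.14, -0.001, 0.995]
force: [4.0, -0.2, 5.2]
grip_width: 0.0408
grip_force: 40.0
```

```bash
python3 s.py
```

```text
t 14.70 turned 83.36 deg 1.455 rad mz 0.005 F [ 4.  -0.2  5.2] M [-0.2  -0.61  0.01] p [ 0.5466 -0.1689  0.1322] w 0.0408
```

>>> {"method": "step_arm", "body": {"plan": [[[0,0,0,0,0,0.25],[0,0,0,0,0,0.5],[0,0,0,0,0,0.5]]]}}

```text
time_s: 14.95
ee_pos: [0.5466, -0.169, 0.1322]
eef_rot: [3.14, -0.001, 0.943]
force: [4.5, -1.4, 5.4]
grip_width: 0.0406
grip_force: 40.0
```

```bash
python3 s.py
```

```text
t 14.95 turned 86.36 deg 1.507 rad mz -0.010 F [ 4.5 -1.4  5.4] M [-0.12 -0.75 -0.01] p [ 0.5466 -0.169   0.1322] w 0.0406
```

>>> {"method": "step_arm", "body": {"plan": [[[0,0,0,0,0,0.2],[0,0,0,0,0,0.4],[0,0,0,0,0,0.4]]]}}

```text
time_s: 15.2
ee_pos: [0.5461, -0.1689, 0.1322]
eef_rot: [3.141, 0.0, 0.903]
force: [0.3, -0.9, 7.6]
grip_width: 0.0405
grip_force: 40.0
```

```bash
python3 s.py
```

```text
t 15.20 turned 88.66 deg 1.547 rad mz 0.966 F [ 0.3 -0.9  7.6] M [-0.1   0.06  0.97] p [ 0.5461 -0.1689  0.1322] w 0.0405
```

>>> {"method": "step_arm", "body": {"plan": [[[0,0,0,0,0,0.2],[0,0,0,0,0,0.4],[0,0,0,0,0,0.4]]]}}

```text
time_s: 15.45
ee_pos: [0.5461, -0.1687, 0.1321]
eef_rot: [3.141, -0.0, 0.86]
force: [-0.1, 0.7, 6.2]
grip_width: 0.0406
grip_force: 40.0
```

```bash
python3 s.py w
```

```text
t 15.45 turned 91.08 deg 1.590 rad mz 0.514 F [-0.1  0.7  6.2] M [0.17 0.09 0.51] p [ 0.5461 -0.1687  0.1321] w 0.0406
wing 0.59 [310.2, 176.2] knob turned 87.11663702260189 0.06224252928718662
```

>>> {"method": "step_arm", "body": {"plan": [[[0,0,0,0,0,-0.25],[0,0,0,0,0,-0.25],[0,0,0,0,0,-0.25]]]}}

```text
time_s: 15.8
ee_pos: [0.546, -0.1687, 0.1321]
eef_rot: [3.141, -0.0, 0.887]
force: [-0.6, 1.2, 7.1]
grip_width: 0.0406
grip_force: 40.0
```

>>> {"method": "step_arm", "body": {"plan": [[[0,0,0,0,0,0],[0,0,0,0,0,0],[0,0,0,0,0,0],[0,0,0,0,0,0],[0,0,0,0,0,0],[0,0,0,0,0,0],[0,0,0,0,0,0]]], "grip": 0.8}}

```text
time_s: 16.38
ee_pos: [0.5458, -0.1688, 0.1316]
eef_rot: [-3.141, 0.0, 0.885]
force: [0.0, 0.1, -0.2]
grip_width: 0.0751
grip_force: 0.0
```

>>> {"method": "step_arm", "body": {"plan": [[[0,0,-0.8,0,0,0],[0,0,-2.0,0,0,0],[0,0,-3.2,0,0,0],[0,0,-4.4,0,0,0],[-1.0,0,-5.0,0,0,0],[-1.67,0,-5.0,0,0,0],[-1.67,0,-5.0,0,0,0],[-1.67,0,-5.0,0,0,0]]]}}

```text
time_s: 17.05
ee_pos: [0.5138, -0.208, 0.2817]
eef_rot: [3.142, -0.0, 0.883]
force: [-0.2, -0.6, -0.1]
grip_width: 0.0751
grip_force: 0.0
```

Run:
```python
from h import *
o=ctrl.get_obs();print(o['ee_pos'],o['eef_rot'],o['grip_width'])
c=cam("wrist"); im=ctrl.camera("wrist"); save(im,"w4.png")
for q,z in dict(wing_end=.143,pivot=.107).items():
    for r in ctrl.place_of(q,"wrist")[:1]: print(q,round(r["confidence"],2),np.round(r["at"],0),at_z(c,r["at"],z).round(4))
a=im.astype(int); red=((a[:,:,0]>1.8*a[:,:,1])&(a[:,:,0]>1.8*a[:,:,2])&(a[:,:,0]>60)).astype(np.uint8)
n,l,s,ce=cv2.connectedComponentsWithStats(red)
i=1+s[1:,4].argmax(); print(s[i],ce[i]); ys,xs=np.where(l==i)
W=np.array([at_z(c,[x,y],.15)[:2] for x,y in zip(xs[::3],ys[::3])]); print("knob",W.mean(0)); u,sv,v=np.linalg.svd(W-W.mean(0),full_matrices=False); print("dir",np.degrees(np.arctan2(v[0,1],v[0,0])))
```

```text
[ 0.51383195 -0.20797572  0.28166771] [ 3.14152563e+00 -1.21303321e-04  8.83426524e-01] 0.07513821469532361
wing_end 0.57 [316.  96.] [ 0.5842 -0.1178  0.143 ]
pivot 0.82 [220.   5.] [ 5.697e-01 -4.000e-04  1.070e-01]
[ 296   98   47  143 2791] [319.19813687 170.9082766 ]
knob [ 0.54599957 -0.16825668]
dir -125.985219457629
```

View pics/w4.png

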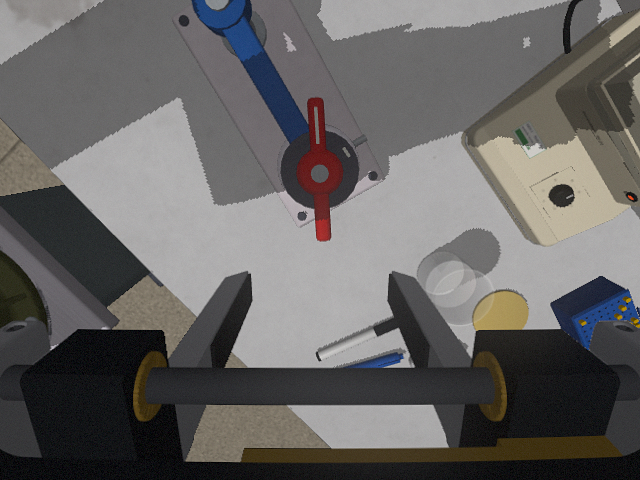

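The picture shows the knob hub at (319,173), still over the cell. The wings have turned 86° and stayed there after release. The gripper is clear.

```bash
python3 -c "
from station import ctrl
print(ctrl.hand_in())"
```

```text
the job is handed in; nothing more can be done
None
```

I swung the arm in so the pad sits over the lid (about 1 mm off by my measurement). I then turned the knob clockwise to its end stop, a few degrees past the click, where the grip slipped without moving the arm. After release the knob stayed put, the gripper is clear, and the job is handed in, but no verdict came back.

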